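Lay a breakfast place

TASK

Lay the breakfast place on the cork mat for a guest who sits on the robot's side: the fork left of the plate, the teaspoon right of it between plate and saucer, both straight as the mat lies, heads away from the guest, level with the middle of the plate and about 3 cm clear of its rim; the red-lidded jam jar straight behind the plate, about 2 cm clear of its rim. Seat the cup in the well of the saucer, upright, with its handle pointing to the right. Leave the plate, the saucer and the drinking glass where they are.

Things in the scene. Friction and masses are not known exactly. Their poses are not given: they have to be found in the camera images.
- placemat: rectangular cork place mat, 300 (x) by 450 (y) by 4 mm, lying on the worktop; does not move. Origin at the centre of its underside; x points straight away from the guest (the guest sits on the robot's side), y to the guest's left. The plate starts at mat x = -0.037, y = +0.060. Wall cabinets hang 0.47 m above the worktop, from about 90 mm behind the mat's centre on: carry things low.
- plate: round white plate, thin blue line on the rim, 150 mm across, 17 mm high, on the mat. Origin: centre of its underside; axes start parallel to the mat's. Places: fork's middle 120 mm to its left (plate x = 0, y = +0.120), teaspoon's middle 120 mm to its right (x = 0, y = -0.120), jar's axis straight behind it (x = +0.120, y = 0).
- saucer: round blue saucer, 104 mm across, 13 mm high, on the mat to the right of the plate (about 30 mm farther from the guest than the plate, 215 mm to the right; varies by 20 mm). Origin: centre of its underside; axes parallel to the mat's. Its floor is 5 mm above the origin; a bead 3 mm high round the middle leaves a well 49 mm in diameter for the cup's foot.
- cup: small blue coffee cup with one handle, upright on the worktop; 66 mm across at the rim, 63 mm at half height, 62 mm high, tapering to a foot 39 mm across. Origin: centre of its underside, z up the axis. The handle stands out along its -y axis, to 56 mm from the axis, 16 to 55 mm above the base; grip the body across, along its x axis.
- fork: steel table fork lying flat, 193 mm long (x), 26 mm wide, 15 mm high, 40 g. Origin at the middle of its length, on its underside; x points from the handle to the tines. Gripped across its middle the fingers stop about 23 mm apart.
- teaspoon: steel teaspoon lying flat, 130 mm long (x), 27 mm wide, 11 mm high, 20 g. Origin at the middle of its length, on its underside; x points from the handle to the bowl. Gripped across its middle the fingers stop about 21 mm apart.
- jar: small upright jam jar, amber glass with a paper label and a red lid, 50 mm across, 60 mm high, 0.12 kg. Origin: centre of its underside, z up.
- glass: tall green-tinted drinking glass, 72 mm across, 127 mm high, on the worktop behind the mat to the left. A bystander. Origin at the centre of its underside.

How it is judged (in metres and radians):
At the end, for the whole second after the job is handed in: Fork and teaspoon flat on the mat, middles 105-135 mm left/right of the plate's centre, level within 20 mm, heads away, within 8 deg; jar 105-137 mm straight behind it, sideways within 15 mm; cup in the saucer's well (8 mm), upright, handle right within 20 deg; plate and saucer unmoved, all at rest (y of plate in the frame of fork between -0.135 and -0.105 m and x of plate in the frame of fork between -0.02 and 0.02 m and angle between the x axis of each of fork, teaspoon and the x axis of placemat, either way round below 0.14 rad and height (world z) of each of fork, teaspoon, jar below 0.012 m and angle between each of fork, teaspoon's own z axis and vertical below 0.1 rad and y of plate in the frame of teaspoon between 0.105 and 0.135 m and x of plate in the frame of teaspoon between -0.02 and 0.02 m and y of jar in the frame of plate between -0.015 and 0.015 m and x of jar in the frame of plate between 0.105 and 0.137 m and angle between each of jar, cup's own z axis and vertical below 0.05 rad and horizontal distance between cup and saucer below 0.008 m and z of cup in the frame of saucer below 0.0075 m and angle between the x axis of cup and the x axis of placemat, either way round below 0.35 rad and y of plate in the frame of cup above 0 m and linear speed of each of fork, teaspoon, jar, cup, saucer below 0.01 m/s); the robot touches nothing.
It fails at once if the plate or the saucer is shifted by more than 15 mm (distance of any of plate, saucer from where it was at the start of the episode above 0.015 m).
It fails at once if the glass is shifted by more than 20 mm (distance of glass from where it was at the start of the episode above 0.02 m).
It fails at once if the cup or the jar is tipped by more than 30 degrees (angle between any of cup, jar's own z axis and vertical above 0.52 rad).
It also fails if it takes over 112 s, if anything falls off the work surface, if the arm or the gripper's body presses on something with over 40 N, if the wrist force passes 120 N, or if a joint passes its speed limit or range.

ROBOT

A 6-joint arm with a two-finger parallel gripper is mounted at the origin on a cart in front of the work surface, level with it; the furniture and walls round the work are solid. World frame = base frame: x ahead of the robot, y to its left, z up, the work surface at z = 0. Lengths are in mm, angles in rad, forces in N, time in s.
With the tool pointing down it reaches from about 350 to 875 mm from the base axis. Payload 4.2 kg.
Tool frame: the origin (TCP) lies between the finger pads; the fingertips stand 25 mm ahead of it and the grasp point (between the pads) lies 6 mm ahead of it; z points along the fingers, y is the line along which they close (so a half turn about z gives the same grasp; the last joint's range is limited). The gripper opens to 85 mm and grips with 20 to 120 N. Pads are 22 mm wide; open, the fingers measure 114 mm over their backs; the gripper's body (76 mm by 85 mm) begins 54 mm behind the grasp point. The pads swing forward as they close: fully open they stand 13 mm farther back than shut.
Start: joints at [1.486, 0.385, 0.008, 0, -1.194, -0.259], TCP at [210.634, 588.415, 256.312] pointing down, gripper open.
Joint ranges: [-3.14, 3.14], [-1.21, 2.06], [-1.07, 1.41], [-3.16, 2.05], [-2.99, -0.16], [-3.1, 3.1]. Speed limits (rad/s): [2.79, 2.79, 3.14, 3.14, 3.14, 3.14].

INTERFACE

Orientations are given as a unit quaternion [x, y, z, w].
In Python, from bench import arm gives the robot as it stands.
- The arm moves only by the shell command python3 -m pendant 'ROWS'. ROWS is JSON, a list of rows, each a list of 7 numbers: the shift along the tool's x, y, z in m, then the turn, a rotation vector about the tool's x, y, z in degrees, then the finger opening in m, from 0 to 0.0854. In form: [[x, y, z, wx, wy, wz, fingers], ...]. A call has 1 to 12 rows; each row shifts and turns the commanded pose from where the row before left it, along the tool's axes as they then stand; what a row does not reach is not made up. A row lasts 1/10 s, in which the tool goes at most 50 mm and 8.59 degrees, less where a joint would pass 70% of its speed; a pose out of reach is approached as far as the arm can. A call is refused whole if a number of a shift passes 0.05 or a number of a turn 8.59, either way. A call with a gripper value outside its range is refused whole. The fingers move at their own pace and stop on an object; the grip force is fixed at half the most. Time passes only in rows, so rows that do not move let the fingers close. It gives the time, the measured TCP pose, the force, the opening and the grip force at its end, in the units of the state.
- arm.read_state(): the state, without advancing time (a new reading comes with each control period).
- arm.get_image(name): name is "scene" or "top"; returns a dict with "image" (384x512x3 uint8, red, green, blue), "fx", "fy", "cx", "cy" (pixels), "xyz" and "rotation" of the camera in the world. Camera axes: x right, y down, z forward; pixel columns grow to the right and rows downward; lengths in mm; the calibration is good to about 2 mm. A picture is of the moment at which its call begins. There is no depth.
- arm.job_done(): hands the job in; it is judged then, once.
The state is a dict: "clock": time; "joints": joint angles; "joint_vel": joint speeds; "joint_efforts": joint torques, N m; "position": TCP position; "ee_rot": TCP orientation; "contact_force": force on the tool from outside, world axes, zero at the start; "wrist_torque": the same for the moment, N m; "gripper_width": finger opening in mm; "grasp_force": force on a finger pad.
Only numpy, scipy, OpenCV 4.12 (cv2) and the standard library are available. Lean on these libraries where they do the work, as an engineer would, in place of code of your own. Each camera call takes 0.05 s, during which the arm holds its last target. There are 200 camera calls.

## Working session

There is one attempt and no reset: what is moved stays moved. The work goes in short steps, Python scripts to look and compute and a shell command to move; the robot and the scene stay as the last step left them, time stands still between calls to the robot, and variables do not carry over. Pictures are saved under pics/ and viewed, at most 14 in all, crops included, and the job is handed in when it is done.

```bash
mkdir -p pics; ls
cat > h.py <<'E'
import numpy as np, cv2
from bench import arm
def snap(n,f):
    d=arm.get_image(n); cv2.imwrite(f'pics/{f}.png',d['image'][:,:,::-1]); np.save(f'pics/{f}.npy',d,allow_pickle=True); return d
def load(f): return np.load(f'pics/{f}.npy',allow_pickle=True).item()
def R(d):
    r=np.array(d['rotation'],float)
    if r.shape==(3,3): return r
    from scipy.spatial.transform import Rotation
    return Rotation.from_quat(r).as_matrix()
def ray(d,p):
    v=np.array([(p[0]-d['cx'])/d['fx'],(p[1]-d['cy'])/d['fy'],1.]); v=R(d)@v
    return np.array(d['xyz'],float),v/np.linalg.norm(v)
def onz(d,p,z):
    o,v=ray(d,p); return o+v*(z-o[2])/v[2]
def proj(d,X):
    c=R(d).T@(np.array(X,float)-np.array(d['xyz'],float)); return np.array([d['fx']*c[0]/c[2]+d['cx'],d['fy']*c[1]/c[2]+d['cy']])
def tri(d1,p1,d2,p2):
    o1,v1=ray(d1,p1);o2,v2=ray(d2,p2)
    A=np.stack([v1,-v2],1); s=np.linalg.lstsq(A,o2-o1,rcond=None)[0]
    a=o1+s[0]*v1;b=o2+s[1]*v2; return (a+b)/2,np.linalg.norm(a-b)
E
python3 - <<'E'
from h import *
for n in('scene','top'):
    d=snap(n,n+'0'); print(n,{k:np.round(v,3).tolist() for k,v in d.items() if k!='image'})
print(arm.read_state())
E
```

```text
pics
scene {'fx': 382.255, 'fy': 382.255, 'cx': 254.331, 'cy': 184.697, 'xyz': [-342.76, -676.71, 641.836], 'rotation': [0.784, -0.358, 0.221, -0.457]}
top {'fx': 390.249, 'fy': 390.249, 'cx': 256.918, 'cy': 189.144, 'xyz': [288.14, -20.736, 1162.195], 'rotation': [0.705, -0.704, 0.061, -0.057]}
{'clock': 0.1, 'joints': array([ 1.48561802e+00,  3.85465927e-01,  6.79776078e-03, -4.28245489e-04,
       -1.19400236e+00, -2.58607298e-01]), 'joint_vel': array([ 0.00139557, -0.00061772,  0.00312603,  0.00059964, -0.00141903,
       -0.00144537]), 'joint_efforts': array([ 1.64051646e-03, -3.93318272e+01,  1.88929456e+01,  4.19794947e+00,
       -2.60926856e-03,  5.35961931e-06]), 'position': array([210.4792007 , 588.00486029, 255.35402303]), 'ee_rot': array([ 9.85248810e-01, -1.71125292e-01, -1.17121842e-04,  9.50814819e-04]), 'contact_force': array([ 0.10039116, -0.92512706, -0.54424477]), 'wrist_torque': array([ 0.02085963,  0.0509126 , -0.0005253 ]), 'grasp_force': 0.0, 'gripper_width': 85.09947645051149}
```

View pics/scene0.png

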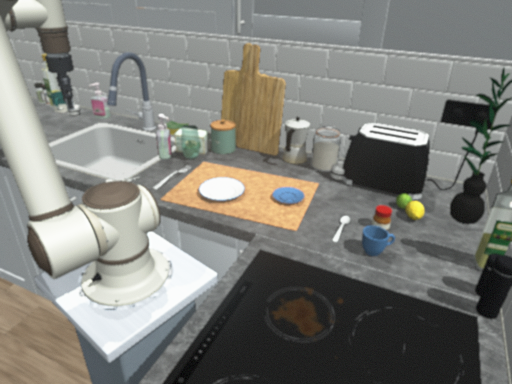

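View pics/top0.png

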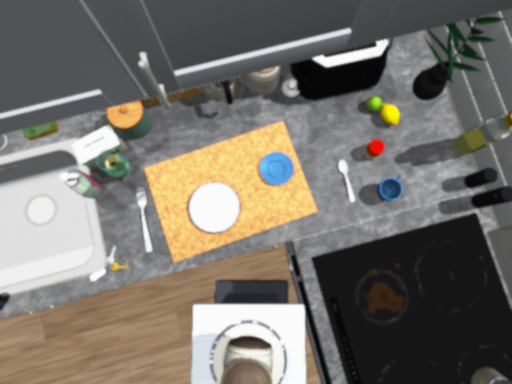

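The scene view shows the fork left of the mat at about (172,176), the teaspoon (342,228), jar (383,216) and cup (376,240, handle to the right). In the top view the mat is rotated: fork (143,220), plate (214,207), saucer (277,169), teaspoon (346,180), jar lid (376,147), cup (390,188), and the glass at about (115,163).

```bash
cat > seg.py <<'E'
from h import *
def comp(d,rng,box,inv=False):
    hsv=cv2.cvtColor(d['image'],cv2.COLOR_RGB2HSV); m=cv2.inRange(hsv,np.array(rng[0]),np.array(rng[1]))
    k=np.zeros_like(m); x0,y0,x1,y1=box; k[y0:y1,x0:x1]=m[y0:y1,x0:x1]
    n,l,s,c=cv2.connectedComponentsWithStats(k); i=1+np.argmax(s[1:,4]); mm=(l==i).astype(np.uint8)
    cn=max(cv2.findContours(mm,0,2)[0],key=cv2.contourArea)
    return c[i],s[i],cn
BLUE=((100,90,50),(118,255,255)); RED=((0,170,90),(5,255,255)); MAT=((8,90,120),(25,255,255)); WH=((0,0,175),(180,60,255)); ST=((0,0,165),(180,60,255))
E
python3 - <<'E'
from seg import *
t=load('top0');s=load('scene0')
def show(n,rng,bt,bs):
    out=[]
    for d,b in((t,bt),(s,bs)):
        c,st,cn=comp(d,rng,b); e=cv2.fitEllipse(cn) if len(cn)>4 else None
        r=cv2.minAreaRect(cn); out.append((c,r)); print(n,np.round(c,1),st,'ell',np.round(e[0],1),np.round(e[1],1),round(e[2]),'rect',np.round(r[0],1),np.round(r[1],1),round(r[2],1))
    print('  tri',[np.round(x,1) for x in tri(t,out[0][0],s,out[1][0])], 'hue')
    return out
show('plate',WH,(180,175,250,240),(190,170,250,206))
show('saucer',BLUE,(250,145,300,195),(265,180,312,210))
show('cup',BLUE,(365,165,415,205),(355,220,405,262))
show('lid',RED,(360,132,392,162),(368,200,400,222))
show('fork',ST,(125,180,160,258),(150,160,190,193))
show('spoon',ST,(332,150,362,208),(328,210,356,246))
c,st,cn=comp(t,MAT,(135,115,325,265)); r=cv2.minAreaRect(cn)
q=cv2.boxPoints(r); W=np.array([onz(t,p,4) for p in q]); print(np.round(W,1),np.round(np.linalg.norm(np.diff(W,axis=0),axis=1)))
for n,b in(('fork',(125,180,160,258)),('spoon',(332,150,362,208))):
    cn=comp(t,ST,b)[2][:,0]; P=np.array([onz(t,p,6) for p in cn])[:,:2]; mu=P.mean(0); v=np.linalg.svd(P-mu)[2][0]; v*=np.sign(v[0]); a=(P-mu)@v
    print(n,'ends',np.round(mu+a.min()*v),np.round(mu+a.max()*v),'len',np.ptp(a),'mid',np.round(mu+(a.max()+a.min())/2*v,1),'ang',np.degrees(np.arctan2(v[1],v[0])))
E
python3 -c "
import cv2
a=cv2.imread('pics/top0.png')[125:265,110:420];cv2.imwrite('pics/z0.png',cv2.resize(a,None,fx=2.5,fy=2.5))"
```

```text
plate [213.9 206.9] [ 188  182   52   51 2086] ell [213.9 206.9] [50.3 51.3] 53 rect [213.5 207. ] [50. 51.] 90.0
plate [221.4 188. ] [198 177  47  23 844] ell [221.4 188. ] [22.2 45.7] 89 rect [221. 188.] [22. 46.] 90.0
  tri [array([427.3, 100.2,  22.9]), np.float64(2.2)] hue
saucer [276.1 168.1] [260 153  33  32 816] ell [276.1 168.1] [30.8 32.2] 89 rect [276. 168.] [31.1 31.1] 45.0
saucer [287.8 194.8] [273 188  30  15 340] ell [287.9 194.8] [13.8 28.8] 94 rect [287.5 195. ] [14. 29.] 90.0
  tri [array([545.3, -83.4,  17.8]), np.float64(2.8)] hue
cup [389.8 188.7] [377 177  26  24 478] ell [389.9 188.6] [22.2 26.1] 63 rect [389.5 188.5] [23. 25.] 90.0
cup [375.3 239.5] [363 225  32  31 642] ell [376.3 240.1] [28.3 32. ] 99 rect [374.9 241.2] [31.3 28.2] 26.6
  tri [array([ 478. , -411.5,   43.1]), np.float64(6.2)] hue
lid [376.  146.8] [369 140  15  15 181] ell [376.  146.8] [14.  15.2] 73 rect [376. 147.] [14. 14.] 90.0
lid [383.5 211. ] [377 206  14  11 126] ell [383.5 211. ] [10.5 14. ] 115 rect [383.5 211. ] [10. 13.] 90.0
  tri [array([ 601.5, -375.3,   55.3]), np.float64(2.
[... 187 characters left out ...]
7] 60 rect [170.6 176.4] [ 5.8 41.2] 59.0
  tri [array([388.2, 312.6,   2.6]), np.float64(12.1)] hue
spoon [346.6 178.8] [338 159  18  44 281] ell [345.8 176.4] [ 8.4 53. ] 165 rect [347.3 180.2] [44.9  9.5] 72.1
spoon [340.6 227.4] [332 215  18  27 157] ell [340.6 227.3] [ 8.6 29.7] 26 rect [340.1 228.3] [ 8.5 29.1] 26.6
  tri [array([ 514.2, -295.3,    7. ]), np.float64(6.1)] hue
[[ 546.3  326.1    4. ]
 [ 707.7 -113.1    4. ]
 [ 414.9 -207.9    4. ]
 [ 266.6  216.4    4. ]] [468. 308. 449.]
fork ends [299. 287.] [478. 324.] len 182.2334461175629 mid [388.4 305.7] ang 11.501778228172775
spoon ends [ 446. -316.] [ 579. -284.] len 136.53539521556584 mid [ 512.2 -300.3] ang 13.607455956207819
```

View pics/z0.png

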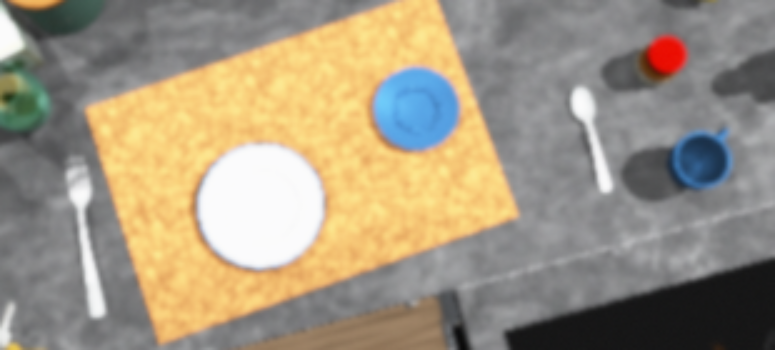

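The zoom shows clear mat corners, the fork from tine tips (140,188) to handle end (149,252), the spoon from bowl tip (342,159) to end (352,201), and the cup's handle pointing up and to the right in the image.

```bash
cat > meas.py <<'E'
from seg import *
def body(cn,shape,k=9):
    m=np.zeros(shape[:2],np.uint8); cv2.drawContours(m,[cn],-1,1,-1); o=cv2.morphologyEx(m,cv2.MORPH_OPEN,cv2.getStructuringElement(2,(k,k)))
    return m,o
def big(d,b,f=6):
    x0,y0,x1,y1=b; g=cv2.resize(d['image'][y0:y1,x0:x1],None,fx=f,fy=f,interpolation=cv2.INTER_CUBIC); return g
def unbig(p,b,f=6): return (np.array(p,float)+.5)/f-.5+np.array(b[:2])
def bigcont(d,rng,b,f=6):
    c,s,cn=comp({'image':big(d,b,f)},rng,(0,0,10000,10000)); return cn
def axis(d,b,z,rng,f=6):
    cn=bigcont(d,rng,b,f)[:,0]; P=np.array([onz(d,unbig(p,b,f),z) for p in cn])[:,:2]
    r=cv2.minAreaRect(P.astype(np.float32)); q=cv2.boxPoints(r); e=[q[1]-q[0],q[2]-q[1]]; v=max(e,key=np.linalg.norm); L=np.linalg.norm(v); v=v/L*np.sign(v[0])
    return np.array(r[0]),np.degrees(np.arctan2(v[1],v[0])),L,min(r[1])
E
python3 - <<'E'
from meas import *
t=load('top0');s=load('scene0')
# mat lines
b=(135,115,325,265); cn=bigcont(t,MAT,b,4)[:,0]; P=np.array([onz(t,unbig(p,b,4),4) for p in cn])[:,:2]
h=cv2.convexHull(P.astype(np.float32)); ap=cv2.approxPolyDP(h,15,True)[:,0]; 
if len(ap)!=4: print('approx',ap)
print(np.round(ap,1)); 
# refine each side
for i in range(len(ap)):
    a,c=ap[i],ap[(i+1)%len(ap)]; u=(c-a)/np.linalg.norm(c-a); n=np.array([-u[1],u[0]])
    sel=P[(np.abs((P-a)@n)<6)&((P-a)@u>25)&((c-P)@u>25)]; l=cv2.fitLine(sel.astype(np.float32),cv2.DIST_HUBER,0,.01,.01).ravel()
    print('side',len(sel),'ang',round(np.degrees(np.arctan2(l[1],l[0])),2),np.linalg.norm(c-a))
print('centre',ap.mean(0))
for n,b,z in(('fork',(125,178,160,262),5),('spoon',(332,150,362,212),5)):
  for lo in(130,145,160): print(n,lo,axis(t,b,z,((0,0,lo),(180,70,255))))
for n,b,z in(('fork',(148,160,194,194),5),('spoon',(326,210,358,248),5)):
  for lo in(150,165): print('scene',n,lo,axis(s,b,z,((0,0,lo),(180,60,255))))
b=(365,165,415,210); cn=bigcont(t,BLUE,b); m,o=body(cn,(400,400),61); M=cv2.moments(o); c=unbig((M['m10']/M['m00'],M['m01']/M['m00']),b); hd=(m-o); hd=cv2.morphologyEx(hd,cv2.MORPH_OPEN,np.ones((9,9)))
n,l,st,cc=cv2.connectedComponentsWithStats(hd); i=1+np.argmax(st[1:,4]); hp=unbig(cc[i],b)
A=onz(t,c,58);H=onz(t,hp,45);print('cup',c,A,'handle',hp,st[i],H,np.degrees(np.arctan2(*(H-A)[1::-1])), np.linalg.norm((H-A)[:2]))
for nm,rng,b,z in(('plate',WH,(180,172,250,242),21),('saucer',BLUE,(250,145,305,195),17),('lid',RED,(360,132,392,162),60)):
    cn=bigcont(t,rng,b); e=cv2.fitEllipse(cn); print(nm,onz(t,unbig(e[0],b),z),np.array(e[1])/6)
E
```

```text
[[ 698.6 -107.5]
 [ 550.   314.4]
 [ 269.6  218.5]
 [ 419.6 -205.4]]
side 333 ang -70.34 447.24045
side 197 ang 19.64 296.28098
side 361 ang -70.35 449.57013
side 219 ang 19.6 295.6115
centre [484.44965  54.99198]
fork 130 (array([393.78335571, 313.48657227]), np.float32(3.278612), np.float32(247.38025), 102.88872528076172)
fork 145 (array([390.97088623, 318.15631104]), np.float32(8.873412), np.float32(195.86877), 51.868717193603516)
fork 160 (array([386.80480957, 314.52145386]), np.float32(8.966012), np.float32(185.09277), 44.09174346923828)
spoon 130 (array([ 511.91586304, -298.27322388]), np.float32(-1.7893606), np.float32(192.37556), 90.99722290039062)
spoon 145 (array([ 508.65432739, -301.64694214]), np.float32(-9.8855095), np.float32(198.00594), 77.68281555175781)
spoon 160 (array([ 512.06530762, -297.33636475]), np.float32(11.645865), np.float32(138.99342), 31.685104370117188)
scene fork 150 (array([390.269104  , 315.56503296]), np.float32(10.150073), np.float32(200.17464), 42.13242721557617)
scene fork 165 (array([388.72567749, 314.96664429]), np.float32(10.329318), np.float32(193.65714), 37.826229095458984)
scene spoon 150 (array([ 513.33886719, -292.89422607]), np.float32(14.892185), np.float32(149.4028), 29.331777572631836)
scene spoon 165 (array([ 512.98150635, -292.83312988]), np.float32(14.865532), np.float32(146.87994), 27.731489181518555)
cup [389.66546791 188.84628986] [ 476.71886292 -408.55270395   58.        ] handle [398.94141414 177.97323232] [196  71  20  20 330] [ 511.23674392 -442.1046468    45.        ] -44.187004435257755 48.13747997119657
plate [428.23818615  99.48491216  21.        ] [50.98389181 51.92463175]
saucer [546.35299575 -84.5151305   17.        ] [31.5788854  32.72771962]
lid [ 601.15650412 -374.90859678   60.        ] [14.71817652 15.59580739]
```

```bash
cat > plan.py <<'E'
import sys
from h import *
from scipy.spatial.transform import Rotation
def plan(x,y,z,yaw):
    s=arm.read_state(); M=Rotation.from_quat(s['ee_rot']).as_matrix(); psi=np.degrees(np.arctan2(M[1,0],M[0,0]))
    w=-((yaw-psi+90)%180-90) if True else 0
    psi2=np.radians(psi-w); d=np.array([x,y,z])-s['position']
    c,sn=np.cos(psi2),np.sin(psi2)
    print('t',s['clock'],'pos',np.round(s['position'],1),'yaw',round(psi,2),'tilt',np.round(M[:2,2],4),'grip',round(s['gripper_width'],1),round(s['grasp_force'],1),'F',np.round(s['contact_force'],1),'J',np.round(s['joints'],2))
    print('turn wz',round(w,2),'then mm: dx',round(d[0]*c+d[1]*sn,1),'dy',round(d[0]*sn-d[1]*c,1),'dz',round(-d[2],1))
if __name__=='__main__': plan(*map(float,sys.argv[1:5]))
E
python3 plan.py 388.5 315 28 10.3
```

```text
t 0.1 pos [210.5 588.  255.4] yaw -19.71 tilt [-0.0006 -0.0018] grip 85.1 0.0 F [ 0.1 -0.9 -0.5] J [ 1.49  0.39  0.01 -0.   -1.19 -0.26]
turn wz -30.01 then mm: dx 126.3 dy 300.4 dz 227.4
```

```bash
python3 -m pendant '[[0,0,0,0,0,-7.5,0.085],[0,0,0,0,0,-7.5,0.085],[0,0,0.01,0,0,-7.5,0.085],[0,0,0.01,0,0,-7.5,0.085],[0.016,0.0375,0.015,0,0,0,0.085],[0.016,0.0375,0.015,0,0,0,0.085],[0.016,0.0375,0.015,0,0,0,0.085],[0.016,0.0375,0.015,0,0,0,0.085],[0.016,0.0375,0.015,0,0,0,0.085],[0.016,0.0375,0.015,0,0,0,0.085],[0.016,0.0375,0.015,0,0,0,0.085],[0.014,0.0375,0.015,0,0,0,0.085]]'
python3 -m pendant '[[0,0,0.02,0,0,0,0.085],[0,0,0,0,0,0,0.085],[0,0,0,0,0,0,0.085],[0,0,0,0,0,0,0.085]]'
python3 plan.py 388.5 315 28 10.3
```

```text
clock: 1.3
position: [388.9, 314.3, 115.7]
ee_rot: [0.996, 0.09, -0.0, 0.0]
contact_force: [0.5, -0.3, -0.2]
gripper_width: 84.9
grasp_force: 0.0
clock: 1.7
position: [388.4, 317.0, 97.2]
ee_rot: [0.996, 0.09, 0.001, -0.001]
contact_force: [-0.2, 0.3, -0.3]
gripper_width: 85.0
grasp_force: 0.0
t 1.7 pos [388.4 317.   97.2] yaw 10.38 tilt [0.0012 0.0015] grip 85.0 0.0 F [-0.2  0.3 -0.3] J [ 1.01  0.36 -0.5   0.   -0.71  0.74]
turn wz 0.08 then mm: dx -0.3 dy 2.0 dz 69.2
```

```bash
python3 -m pendant '[[0,0.001,0.02,0,0,0,0.085],[0,0,0.02,0,0,0,0.085],[0,0,0.02,0,0,0,0.085],[0,0,0.009,0,0,0,0.06],[0,0,0,0,0,0,0.04],[0,0,0,0,0,0,0],[0,0,0,0,0,0,0],[0,0,0,0,0,0,0],[0,0,0,0,0,0,0],[0,0,0,0,0,0,0],[0,0,0,0,0,0,0]]'
```

```text
clock: 2.8
position: [388.9, 315.5, 28.4]
ee_rot: [0.996, 0.09, 0.001, -0.001]
contact_force: [-1.0, 0.2, 7.4]
gripper_width: 17.4
grasp_force: 51.5
```

```bash
python3 -m pendant '[[0,0,0,0,0,0,0],[0,0,-0.01,0,0,0,0],[0,0,-0.02,0,0,0,0],[0,0,-0.02,0,0,0,0],[0,0,0,0,0,0,0],[0,0,0,0,0,0,0]]'
python3 - <<'E'
from h import *
for n,b,f in(('top',(90,150,220,270),4),('scene',(120,110,260,220),4)):
    d=snap(n,n+'1'); a=d['image'][b[1]:b[3],b[0]:b[2],::-1]; a=cv2.resize(a,(400,360)); 
    out=a if n=='top' else np.hstack([out,a])
cv2.imwrite('pics/z1.png',out)
E
```

```text
clock: 3.4
position: [388.3, 314.7, 77.7]
ee_rot: [0.996, 0.09, 0.0, -0.0]
contact_force: [-0.1, -0.5, -0.3]
gripper_width: 17.2
grasp_force: 49.6
```

View pics/z1.png

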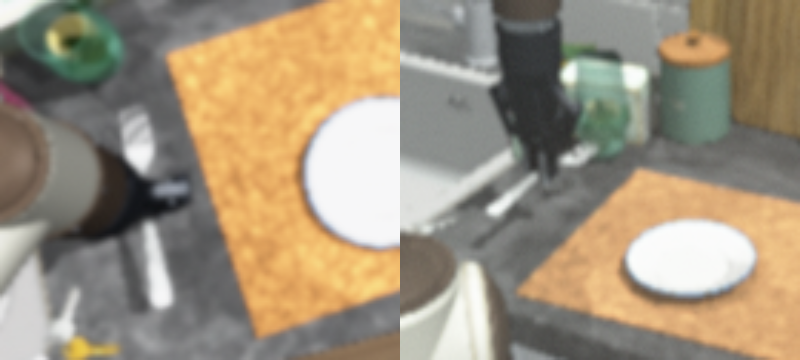

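The picture shows the fork hanging level in the fingers. The crop's tine tips (133,107) and handle end (160,305) correspond to full-image (133.2,185.7) and (142,251.7).

```bash
python3 - <<'E'
from meas import *
t=load('top1')
a=onz(t,(133.2,185.7),58);b=onz(t,(142,251.7),58);v=a-b;print(a,b,(a+b)/2,np.linalg.norm(v),np.degrees(np.arctan2(v[1],v[0])))
for lo in(150,165):
    print(axis(t,(123,215,150,256),55,((0,0,lo),(180,70,255))),axis(t,(122,180,144,208),55,((0,0,lo),(180,70,255))))
E
python3 plan.py 388.5 212.3 33 20
```

```text
[484.61869037 328.15270112  58.        ] [297.67663905 293.62566495  58.        ] [391.14766471 310.88918304  58.        ] 190.10377896502362 10.464253324747286
(array([334.40100098, 302.47442627]), np.float32(15.893195), np.float32(84.219574), 23.552257537841797) (array([452.10043335, 323.20913696]), np.float32(8.757306), np.float32(61.91374), 29.99612045288086)
(array([335.06588745, 300.53015137]), np.float32(11.08022), np.float32(82.2262), 21.905654907226562) (array([449.5859375 , 323.07962036]), np.float32(14.190008), np.float32(56.543926), 28.361719131469727)
t 3.5 pos [388.  314.2  76.7] yaw 10.28 tilt [-0.001  -0.0012] grip 17.4 49.6 F [ 0.3 -0.7 -0.2] J [ 1.01  0.39 -0.52 -0.   -0.66  0.74]
turn wz -9.72 then mm: dx -34.4 dy 95.9 dz 43.7
```

```bash
python3 -m pendant '[[0,0,0,0,0,-4.7,0],[0,0,0,0,0,-4.7,0],[-0.009,0.024,0,0,0,0,0],[-0.009,0.024,0,0,0,0,0],[-0.009,0.024,0,0,0,0,0],[-0.008,0.023,0,0,0,0,0],[0,0,0.01,0,0,0,0],[0,0,0.01,0,0,0,0],[0,0,0.01,0,0,0,0],[0,0,0.005,0,0,0,0],[0,0,0.003,0,0,0,0],[0,0,0,0,0,0,0]]'
python3 plan.py 387 213.5 33 19.63
```

```text
clock: 4.7
position: [387.3, 213.8, 38.7]
ee_rot: [0.985, 0.171, -0.0, 0.0]
contact_force: [-0.3, -0.6, -1.2]
gripper_width: 17.1
grasp_force: 49.6
t 4.7 pos [387.3 213.8  38.7] yaw 19.74 tilt [-0.0008 -0.0009] grip 17.1 49.6 F [-0.3 -0.6 -1.2] J [ 0.87  0.39 -0.69  0.   -0.49  1.04]
turn wz 0.11 then mm: dx -0.4 dy 0.2 dz 5.7
```

```bash
python3 -m pendant '[[0,0,0.004,0,0,0,0],[0,0,0.002,0,0,0,0],[0,0,0,0,0,0,0.02],[0,0,0,0,0,0,0.03],[0,0,0,0,0,0,0.035],[0,0,0,0,0,0,0.035],[0,0,-0.01,0,0,0,0.035],[0,0,-0.03,0,0,0,0.035],[0,0,-0.04,0,0,0,0.06],[0,0,-0.04,0,0,0,0.085],[0,0,0,0,0,0,0.085]]'
python3 plan.py 512.5 -296 28 13.6
```

```text
clock: 5.8
position: [390.1, 216.0, 159.3]
ee_rot: [0.985, 0.172, 0.006, -0.004]
contact_force: [0.5, 0.6, -0.3]
gripper_width: 76.7
grasp_force: 0.0
t 5.8 pos [390.1 216.  159.3] yaw 19.78 tilt [0.0096 0.0092] grip 76.7 0.0 F [ 0.5  0.6 -0.3] J [ 0.87  0.18 -0.56  0.   -0.82  1.04]
turn wz 6.18 then mm: dx -1.4 dy 526.5 dz 131.3
```

```bash
python3 -m pendant '[[0,0,0,0,0,6.2,0.085],[0,0.047,0,0,0,0,0.085],[0,0.047,0,0,0,0,0.085],[0,0.047,0,0,0,0,0.085],[0,0.047,0,0,0,0,0.085],[0,0.047,0,0,0,0,0.085],[0,0.047,0,0,0,0,0.085],[0,0.047,0,0,0,0,0.085],[0,0.047,0,0,0,0,0.085],[0,0.047,0,0,0,0,0.085],[0,0.047,0,0,0,0,0.085],[0,0.047,0,0,0,0,0.085]]'
python3 -m pendant '[[0,0.01,0.02,0,0,0,0.085],[0,0,0.02,0,0,0,0.085],[0,0,0.015,0,0,0,0.085],[0,0,0,0,0,0,0.085]]'
python3 plan.py 512.5 -296 28 13.6
python3 - <<'E'
from meas import *
t=snap('top','top2')
print(axis(t,(125,168,205,258),9,((0,0,0),(1,1,1))) if 0 else '')
E
python3 -c "
import cv2
a=cv2.imread('pics/top2.png')[120:270,120:420];cv2.imwrite('pics/z2.png',cv2.resize(a,None,fx=2.5,fy=2.5))"
```

```text
clock: 7.0
position: [508.1, -291.1, 153.4]
ee_rot: [0.993, 0.117, -0.0, -0.0]
contact_force: [1.9, 0.3, -1.3]
gripper_width: 84.9
grasp_force: 0.0
clock: 7.4
position: [508.6, -298.5, 95.9]
ee_rot: [0.993, 0.117, -0.003, -0.001]
contact_force: [0.2, 0.0, -0.9]
gripper_width: 85.1
grasp_force: 0.0
t 7.4 pos [ 508.6 -298.5   95.9] yaw 13.44 tilt [-0.0054  0.0021] grip 85.1 0.0 F [ 0.2  0.  -0.9] J [-0.26  0.49 -0.28 -0.   -0.81  2.06]
turn wz -0.16 then mm: dx 4.4 dy -1.5 dz 67.9
```

View pics/z2.png

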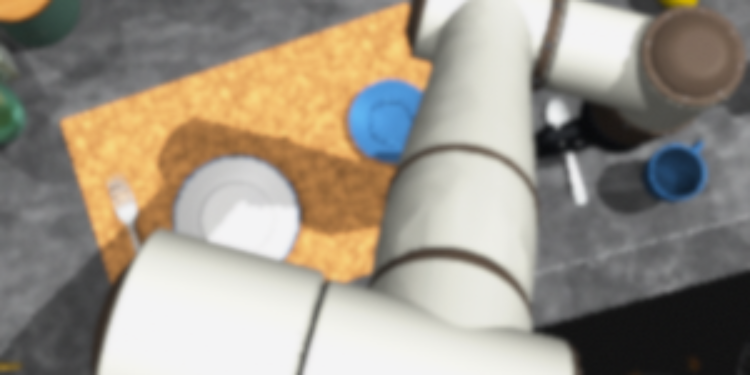

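The fork is on the mat's left and the spoon is framed by the open fingers, with the bowl at (556,110) in the crop and the handle end at (581,200).

```bash
python3 -m pendant '[[0.0045,-0.001,0.02,0,0,0,0.085],[0,0,0.02,0,0,0,0.085],[0,0,0.02,0,0,0,0.085],[0,0,0.0075,0,0,0,0.06],[0,0,0,0,0,0,0.04],[0,0,0,0,0,0,0],[0,0,0,0,0,0,0],[0,0,0,0,0,0,0],[0,0,0,0,0,0,0],[0,0,0,0,0,0,0],[0,0,0,0,0,0,0],[0,0,0,0,0,0,0]]'
python3 -m pendant '[[0,0,-0.01,0,0,0,0],[0,0,-0.02,0,0,0,0],[0,0,-0.02,0,0,0,0],[0,0,0,0,0,0,0],[0,0,0,0,0,0,0]]'
python3 - <<'E'
from h import *
out=None
for n,b in(('top',(300,130,420,230)),('scene',(290,170,410,270))):
    d=snap(n,n+'3'); a=cv2.resize(d['image'][b[1]:b[3],b[0]:b[2],::-1],(400,333)); out=a if out is None else np.hstack([out,a])
cv2.imwrite('pics/z3.png',out)
E
```

```text
clock: 8.65
position: [517.3, -298.5, 36.1]
ee_rot: [0.993, 0.119, 0.003, 0.002]
contact_force: [-3.8, -0.7, 19.6]
gripper_width: 0.0
grasp_force: 9.6
clock: 9.15
position: [514.7, -296.7, 81.3]
ee_rot: [0.993, 0.117, 0.001, 0.0]
contact_force: [-0.3, 0.0, 0.0]
gripper_width: -0.3
grasp_force: 0.0
```

View pics/z3.png

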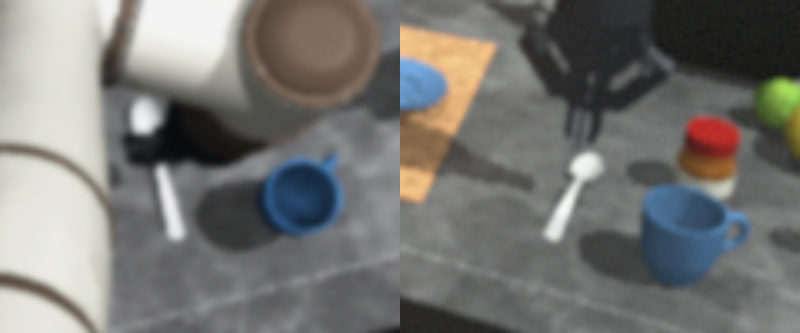

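The fingers closed empty above the spoon. It still lies at nearly the same spot: top view bowl tip (344.1,159.1), handle end (353.1,202); scene view (347.6,215.6) and (335,242.6).

```bash
python3 - <<'E'
from meas import *
t=load('top3');s=load('scene3')
for a,b in(((344.1,159.1),(353.1,202)),):
    A=onz(t,a,5);B=onz(t,b,3);v=A-B;print(A,B,(A+B)/2,np.linalg.norm(v),np.degrees(np.arctan2(v[1],v[0])))
A=onz(s,(347.6,215.6),5);B=onz(s,(335,242.6),3);v=A-B;print(A,B,(A+B)/2,np.linalg.norm(v),np.degrees(np.arctan2(v[1],v[0])))
for lo in (150,165): print(axis(t,(344,177,360,206),4,((0,0,lo),(180,70,255))),axis(s,(326,210,358,248),5,((0,0,lo),(180,60,255))))
E
python3 -m pendant '[[0,0,0,0,0,0,0.045],[0,0,0,0,0,0,0.045],[0,0,0,0,0,0,0.045],[0,0,0,0,0,0,0.045]]'; python3 plan.py 512 -296 28 13.6
```

```text
[ 577.60988512 -293.03625208    5.        ] [ 445.88905599 -315.70152329    3.        ] [ 511.74947055 -304.36888768    4.        ] 133.6715801751407 9.763305470587634
[ 583.026687   -277.75564314    5.        ] [ 442.96211489 -314.91082982    3.        ] [ 512.99440095 -296.33323648    4.        ] 144.92271132767272 14.856779327174786
(array([ 480.54547119, -310.01016235]), np.float32(7.472428), np.float32(69.89829), 17.900854110717773) (array([ 513.45922852, -292.28479004]), np.float32(10.727146), np.float32(147.58185), 28.641761779785156)
(array([ 480.52941895, -309.86773682]), np.float32(7.9739733), np.float32(67.933014), 16.103506088256836) (array([ 513.25201416, -292.24273682]), np.float32(11.057979), np.float32(144.94377), 26.797548294067383)
clock: 9.65
position: [514.6, -296.8, 80.5]
ee_rot: [0.993, 0.118, -0.0, -0.0]
contact_force: [0.5, 0.4, -0.4]
gripper_width: 45.3
grasp_force: 0.0
t 9.65 pos [ 514.6 -296.8   80.5] yaw 13.5 tilt [-0.0005  0.0002] grip 45.3 0.0 F [ 0.5  0.4 -0.4] J [-0.25  0.51 -0.28 -0.   -0.78  2.06]
turn wz -0.1 then mm: dx -2.4 dy -1.4 dz 52.5
```

```bash
python3 -m pendant '[[-0.003,0.002,0,0,0,2,0.05],[0,0,0.02,0,0,0,0.05],[0,0,0.02,0,0,0,0.05],[0,0,0.01,0,0,0,0.05],[0,0,0,0,0,0,0.05],[0,0,0.002,0,0,0,0.05],[0,0,0,0,0,0,0.05]]'
python3 -m pendant '[[0,0,0.003,0,0,0,0.05],[0,0,0,0,0,0,0.05]]'
```

```text
clock: 10.35
position: [512.7, -299.7, 29.5]
ee_rot: [0.995, 0.1, 0.001, 0.0]
contact_force: [-0.6, -0.2, 0.2]
gripper_width: 50.0
grasp_force: 0.0
clock: 10.55
position: [512.3, -299.5, 26.0]
ee_rot: [0.995, 0.1, 0.0, 0.0]
contact_force: [-0.6, 0.2, 0.1]
gripper_width: 50.1
grasp_force: 0.0
```

```bash
python3 -m pendant '[[0,0,0.002,0,0,0,0.05],[0,0,0,0,0,0,0.05]]'; python3 -m pendant '[[0,0,0.002,0,0,0,0.05],[0,0,0,0,0,0,0.05]]' | grep -E 'pos|contact'
```

```text
clock: 10.75
position: [512.1, -299.4, 23.7]
ee_rot: [0.995, 0.1, -0.0, -0.0]
contact_force: [-0.5, -0.1, -0.4]
gripper_width: 50.0
grasp_force: 0.0
position: [512.4, -299.6, 22.1]
contact_force: [0.1, 0.2, 2.5]
```

```bash
python3 -m pendant '[[0,0,-0.0015,0,0,0,0.04],[0,0,-0.0005,0,0,0,0.03],[0,0,0,0,0,0,0.02],[0,0,0,0,0,0,0.01],[0,0,0,0,0,0,0],[0,0,0,0,0,0,0],[0,0,0,0,0,0,0],[0,0,0,0,0,0,0]]'
```

```text
clock: 11.75
position: [513.2, -299.7, 25.5]
ee_rot: [0.995, 0.101, 0.001, 0.001]
contact_force: [-1.4, 1.1, 9.3]
gripper_width: 18.4
grasp_force: 59.2
```

```bash
python3 -m pendant '[[0,0,-0.01,0,0,0,0],[0,0,-0.02,0,0,0,0],[0,0,-0.025,0,0,0,0],[0,0,0,0,0,0,0],[0,0,0,0,0,0,0]]'
python3 - <<'E'
from h import *
out=None
for n,b in(('top',(300,130,420,230)),('scene',(290,170,410,270))):
    d=snap(n,n+'4'); a=cv2.resize(d['image'][b[1]:b[3],b[0]:b[2],::-1],(400,333)); out=a if out is None else np.hstack([out,a])
cv2.imwrite('pics/z4.png',out)
E
python3 plan.py 469.1 -13.7 30 19.63
```

```text
clock: 12.25
position: [512.1, -299.4, 79.1]
ee_rot: [0.995, 0.1, 0.0, -0.0]
contact_force: [-0.1, 0.1, -0.3]
gripper_width: 18.3
grasp_force: 58.5
t 12.35 pos [ 511.4 -299.2   77.8] yaw 11.47 tilt [-0.0019  0.0009] grip 18.3 58.5 F [-0.1  0.2 -0.3] J [-0.26  0.51 -0.29 -0.   -0.77  2.03]
turn wz -8.16 then mm: dx 56.1 dy -283.1 dz 47.8
```

View pics/z4.png

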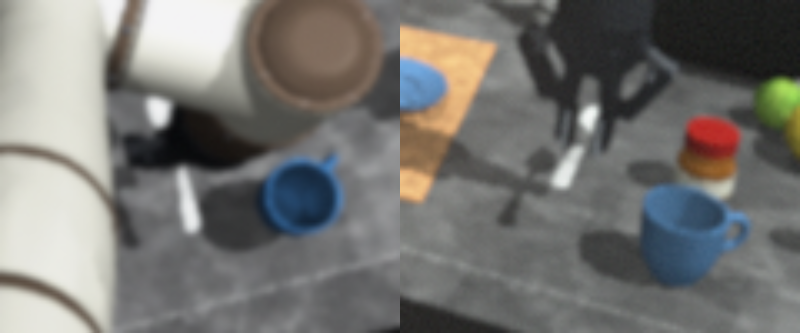

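The spoon is lifted clear and level: top view bowl tip (347.1,158.5), end (357,199.6); scene view bowl tip (349,200.6), end (338,226).

Run:
```python
from meas import *
t=load('top4');s=load('scene4')
for d,a,b in((t,(347.1,158.5),(357,199.6)),(s,(349,200.6),(338,226))):
    A=onz(d,a,59);B=onz(d,b,55);v=A-B;print(A,B,(A+B)/2,np.linalg.norm(v),np.degrees(np.arctan2(v[1],v[0])))
print([tri(t,(347.1,158.5),s,(349,200.6)),tri(t,(357,199.6),s,(338,226))])
```

```text
[ 565.91496377 -289.13584167   59.        ] [ 445.77441316 -313.95489619   55.        ] [ 505.84468847 -301.54536893   57.        ] 122.74256543305384 11.67216742085917
[ 579.44406663 -276.06061103   59.        ] [ 447.89295629 -314.05159418   55.        ] [ 513.66851146 -295.05610261   57.        ] 136.98543511052353 16.10832449130873
[(array([ 562.03665317, -285.03703356,   70.93569743]), np.float64(2.7984476115163477)), (array([ 446.02836364, -314.24847485,   55.93406128]), np.float64(1.2747734379249742))]
```

```bash
python3 -m pendant '[[0,0,0,0,0,-8.2,0],[0.007,-0.0354,0,0,0,0,0],[0.007,-0.0354,0,0,0,0,0],[0.007,-0.0354,0,0,0,0,0],[0.007,-0.0354,0,0,0,0,0],[0.007,-0.0354,0,0,0,0,0],[0.007,-0.0354,0,0,0,0,0],[0.007,-0.0354,0,0,0,0,0],[0.007,-0.0354,0,0,0,0,0],[0,0,0.01,0,0,0,0],[0,0,0.02,0,0,0,0],[0,0,0,0,0,0,0]]'
python3 plan.py 469.6 -13.5 30 19.63
```

```text
clock: 13.55
position: [467.2, -14.6, 46.2]
ee_rot: [0.985, 0.171, -0.004, 0.0]
contact_force: [-0.7, -0.4, 0.1]
gripper_width: 18.3
grasp_force: 58.6
t 13.55 pos [467.2 -14.6  46.2] yaw 19.68 tilt [-0.0069 -0.0018] grip 18.3 58.6 F [-0.7 -0.4  0.1] J [ 0.32  0.41 -0.62 -0.   -0.55  1.6 ]
turn wz 0.05 then mm: dx 2.7 dy -0.2 dz 16.2
```

```bash
python3 -m pendant '[[0.002,0,0.008,0,0,0,0],[0,0,0.005,0,0,0,0],[0,0,0,0,0,0,0],[0,0,0.002,0,0,0,0],[0,0,0,0,0,0,0]]'
```

```text
clock: 14.05
position: [471.4, -13.5, 33.9]
ee_rot: [0.985, 0.171, 0.0, -0.0]
contact_force: [-0.6, 0.4, 0.0]
gripper_width: 18.6
grasp_force: 58.6
```

```bash
python3 -m pendant '[[-0.001,0,0.003,0,0,0,0],[0,0,0.001,0,0,0,0],[0,0,0,0,0,0,0]]'|grep -E 'pos|contact'; python3 -m pendant '[[0,0,0,0,0,0,0.025],[0,0,0,0,0,0,0.03],[0,0,0,0,0,0,0.035],[0,0,0,0,0,0,0.035],[0,0,-0.01,0,0,0,0.035],[0,0,-0.03,0,0,0,0.035],[0,0,-0.04,0,0,0,0.06],[0,0,-0.04,0,0,0,0.085],[0,0,0,0,0,0,0.085]]'
python3 plan.py 601 -375 42 11
```

```text
position: [470.3, -13.7, 29.7]
contact_force: [-0.3, 0.3, -0.3]
clock: 15.25
position: [474.0, -12.9, 156.0]
ee_rot: [0.985, 0.172, 0.007, -0.0]
contact_force: [0.8, 0.1, -0.4]
gripper_width: 76.8
grasp_force: 0.0
t 15.25 pos [474.  -12.9 156. ] yaw 19.78 tilt [0.013  0.0027] grip 76.8 0.0 F [ 0.8  0.1 -0.4] J [ 0.32  0.23 -0.5   0.   -0.82  1.6 ]
turn wz 8.78 then mm: dx 55.6 dy 379.7 dz 114.0
```

```bash
python3 plan.py 601.2 -375 42 19.7|tail -1
python3 - <<'E'
from meas import *
t=snap('top','top5'); cv2.imwrite('pics/z5.png',cv2.resize(t['image'][120:270,120:420,::-1],None,fx=2.5,fy=2.5))
E
```

```text
turn wz 0.08 then mm: dx -2.3 dy 383.8 dz 114.0
```

View pics/z5.png

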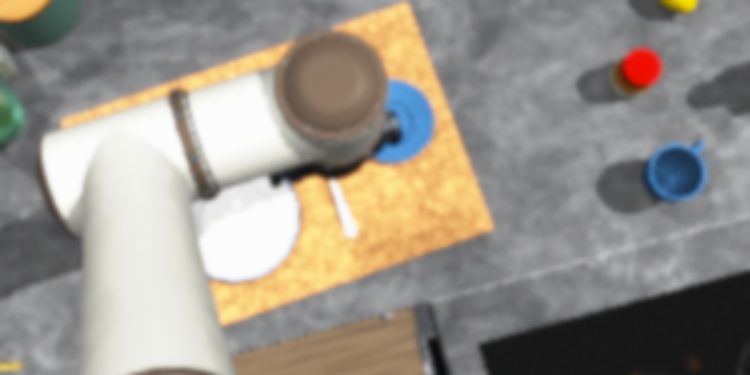

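The spoon's handle shows at (345,215) in the crop, on the mat between plate and saucer. The jar lid is at (640,68), undisturbed.

```bash
python3 -m pendant '[[-0.002,0.0425,0,0,0,0,0.085],[0,0.0425,0,0,0,0,0.085],[0,0.0425,0,0,0,0,0.085],[0,0.0425,0,0,0,0,0.085],[0,0.0425,0,0,0,0,0.085],[0,0.0425,0,0,0,0,0.085],[0,0.0425,0,0,0,0,0.085],[0,0.0425,0,0,0,0,0.085],[0,0.0425,0,0,0,0,0.085],[0,0,0,0,0,0,0.085],[0,0,0.02,0,0,0,0.085],[0,0,0,0,0,0,0.085]]'; python3 plan.py 601.2 -375 38 19.7
```

```text
clock: 16.5
position: [595.0, -373.1, 125.5]
ee_rot: [0.985, 0.17, -0.003, -0.003]
contact_force: [-0.6, 0.7, -1.2]
gripper_width: 84.8
grasp_force: 0.0
t 16.5 pos [ 595.  -373.1  125.5] yaw 19.63 tilt [-0.0075  0.0043] grip 84.8 0.0 F [-0.6  0.7 -1.2] J [-0.33  0.62  0.06 -0.   -1.02  2.25]
turn wz -0.07 then mm: dx 5.2 dy 3.9 dz 87.5
```

```bash
python3 -m pendant '[[0.005,0.003,0,0,0,0,0.085],[0,0,0.02,0,0,0,0.085],[0,0,0.02,0,0,0,0.085],[0,0,0.02,0,0,0,0.085],[0,0,0.02,0,0,0,0.085],[0,0,0.008,0,0,0,0.085],[0,0,0,0,0,0,0.085]]'; python3 plan.py 601.2 -375 38 19.7
```

```text
clock: 17.2
position: [603.1, -375.0, 41.2]
ee_rot: [0.985, 0.171, -0.001, -0.0]
contact_force: [-0.4, -0.1, 0.7]
gripper_width: 85.0
grasp_force: 0.0
t 17.2 pos [ 603.1 -375.    41.2] yaw 19.75 tilt [-0.0016  0.0005] grip 85.0 0.0 F [-0.4 -0.1  0.7] J [-0.33  0.72  0.01  0.   -0.87  2.24]
turn wz 0.05 then mm: dx -1.8 dy -0.7 dz 3.2
```

```bash
python3 -m pendant '[[-0.001,0,0.004,0,0,0,0.07],[0,0,0,0,0,0,0.06],[0,0,0,0,0,0,0.055],[0,0,0,0,0,0,0.05],[0,0,0,0,0,0,0.04],[0,0,0,0,0,0,0.02],[0,0,0,0,0,0,0.02],[0,0,0,0,0,0,0.02]]'; python3 plan.py 541.8 139.8 42 19.63;  python3 -m pendant '[[0,0,-0.01,0,0,0,0.02],[0,0,-0.02,0,0,0,0.02],[0,0,-0.02,0,0,0,0.02],[0,0,-0.01,0,0,0,0.02],[0,0,0,0,0,0,0.02]]'; python3 plan.py 542 140 42 19.63
```

```text
clock: 18.0
position: [602.9, -376.2, 39.4]
ee_rot: [0.985, 0.171, 0.001, 0.001]
contact_force: [-1.0, 1.2, 5.5]
gripper_width: 47.8
grasp_force: 62.2
t 18.0 pos [ 602.9 -376.2   39.4] yaw 19.73 tilt [ 0.0017 -0.001 ] grip 47.8 62.2 F [-1.   1.2  5.5] J [-0.33  0.72  0.01  0.   -0.86  2.25]
turn wz 0.1 then mm: dx 115.8 dy -506.5 dz -2.6
clock: 18.5
position: [603.1, -376.3, 99.6]
ee_rot: [0.985, 0.171, 0.001, 0.001]
contact_force: [0.6, -0.3, -1.2]
gripper_width: 47.2
grasp_force: 62.1
t 18.5 pos [ 603.1 -376.3   99.6] yaw 19.7 tilt [ 0.0032 -0.0012] grip 47.2 62.1 F [ 0.6 -0.3 -1.2] J [-0.33  0.65  0.06  0.   -0.97  2.25]
turn wz 0.07 then mm: dx 115.9 dy -506.8 dz 57.6
```

```bash
python3 -m pendant '[[0.0097,-0.025,0,0,0,0,0.02],[0.0097,-0.0422,0,0,0,0,0.02],[0.0097,-0.0422,0,0,0,0,0.02],[0.0097,-0.0422,0,0,0,0,0.02],[0.0097,-0.0422,0,0,0,0,0.02],[0.0097,-0.0422,0,0,0,0,0.02],[0.0097,-0.0422,0,0,0,0,0.02],[0.0097,-0.0422,0,0,0,0,0.02],[0.0097,-0.0422,0,0,0,0,0.02],[0.0097,-0.0422,0,0,0,0,0.02],[0.0097,-0.0422,0,0,0,0,0.02],[0.0097,-0.04,0,0,0,0,0.02]]'; python3 -m pendant '[[0,-0.019,0,0,0,0,0.02],[0,0,0.02,0,0,0,0.02],[0,0,0,0,0,0,0.02],[0,0,0,0,0,0,0.02]]';python3 plan.py 543 140 43.4 19.63
```

```text
clock: 19.7
position: [546.4, 123.4, 96.8]
ee_rot: [0.985, 0.171, -0.001, 0.0]
contact_force: [1.0, -0.3, -2.2]
gripper_width: 47.2
grasp_force: 62.1
clock: 20.1
position: [540.6, 139.2, 76.9]
ee_rot: [0.985, 0.171, -0.001, 0.001]
contact_force: [0.1, 0.4, -1.6]
gripper_width: 47.5
grasp_force: 62.2
t 20.1 pos [540.6 139.2  76.9] yaw 19.69 tilt [-0.0023 -0.0014] grip 47.5 62.2 F [ 0.1  0.4 -1.6] J [ 0.54  0.47 -0.37  0.   -0.73  1.37]
turn wz 0.06 then mm: dx 2.5 dy -0.0 dz 33.5
```

```bash
python3 -m pendant '[[0.0025,0,0.012,0,0,0,0.02],[0,0,0.012,0,0,0,0.02],[0,0,0.006,0,0,0,0.02],[0,0,0.002,0,0,0,0.02],[0,0,0.001,0,0,0,0.02],[0,0,0,0,0,0,0.02]]';python3 plan.py 543 140 43.4 19.63
```

```text
clock: 20.7
position: [543.8, 140.5, 44.9]
ee_rot: [0.985, 0.171, 0.0, -0.0]
contact_force: [-0.3, 0.0, -0.8]
gripper_width: 47.3
grasp_force: 62.2
t 20.7 pos [543.8 140.5  44.9] yaw 19.7 tilt [0.0002 0.0001] grip 47.3 62.2 F [-0.3  0.  -0.8] J [ 0.54  0.52 -0.39  0.   -0.66  1.37]
turn wz 0.07 then mm: dx -0.9 dy 0.2 dz 1.5
```

```bash
python3 -m pendant '[[0,0,0.0015,0,0,0,0.02],[0,0,0,0,0,0,0.02],[0,0,0,0,0,0,0.055],[0,0,0,0,0,0,0.07],[0,0,0,0,0,0,0.08],[0,0,-0.01,0,0,0,0.08],[0,0,-0.03,0,0,0,0.08],[0,0,-0.04,0,0,0,0.085],[-0.01,0.03,-0.02,0,0,0,0.085],[-0.02,0.04,0,0,0,0,0.085],[-0.02,0.04,0,0,0,0,0.085],[0,0,0,0,0,0,0.085]]';python3 plan.py 476 -407 43.4 45.8
```

```text
clock: 21.9
position: [532.2, 16.3, 144.3]
ee_rot: [0.986, 0.169, -0.0, -0.0]
contact_force: [-0.3, 0.3, -0.2]
gripper_width: 85.1
grasp_force: 0.0
t 21.9 pos [532.2  16.3 144.3] yaw 19.4 tilt [-0.0004 -0.    ] grip 85.1 0.0 F [-0.3  0.3 -0.2] J [ 0.34  0.34 -0.37 -0.   -0.86  1.57]
turn wz -26.4 then mm: dx -342.7 dy 254.8 dz 100.9
```

```bash
python3 -m pendant '[[0,0,0,0,0,7.95,0.085],[0,0,0,0,0,7.95,0.085],[0,0,0,0,0,7.95,0.085],[0,0,0,0,0,7.95,0.085],[0,0,0,0,0,7.95,0.085],[0,0,0,0,0,7.95,0.085],[0,0,0,0,0,7.95,0.085],[0,0,0,0,0,7.95,0.085],[0,0,0,0,0,0,0.085]]';python3 plan.py 476 -407 42 -44
python3 - <<'E'
from meas import *
t=snap('top','top6');s=snap('scene','scene6')
b=(365,165,415,210); cn=bigcont(t,BLUE,b); m,o=body(cn,(400,400),61); M=cv2.moments(o); c=unbig((M['m10']/M['m00'],M['m01']/M['m00']),b); print('cup',c,onz(t,c,62))
m,o=body(cn,(400,400),101);M=cv2.moments(o); c=unbig((M['m10']/M['m00'],M['m01']/M['m00']),b); print('cup',c,onz(t,c,62))
P=onz(t,c,62); print('proj rim centre in scene',proj(s,P),'base',proj(s,[P[0],P[1],0]))
cv2.imwrite('pics/z6.png',np.hstack([cv2.resize(t['image'][120:270,120:320,::-1],(400,300)),cv2.resize(s['image'][150:270,340:420,::-1],(400,600))[:300] if 0 else cv2.resize(s['image'][210:270,340:420,::-1],(400,300))]))
E
```

```text
clock: 22.8
position: [533.9, 20.6, 144.0]
ee_rot: [0.928, -0.373, 0.0, -0.0]
contact_force: [-0.6, 0.4, -0.3]
gripper_width: 85.0
grasp_force: 0.0
t 22.8 pos [533.9  20.6 144. ] yaw -43.85 tilt [0.001  0.0002] grip 85.0 0.0 F [-0.6  0.4 -0.3] J [ 0.34  0.34 -0.37  0.   -0.86  0.46]
turn wz 0.15 then mm: dx 255.4 dy 347.8 dz 102.0
cup [389.67367072 188.84113217] [ 476.05075861 -407.17221237   62.        ]
cup [389.65122339 188.90879915] [ 475.85395772 -407.09671993   62.        ]
proj rim centre in scene [375.79923496 233.02117218] base [371.7650208 252.0393599]
```

View pics/z6.png

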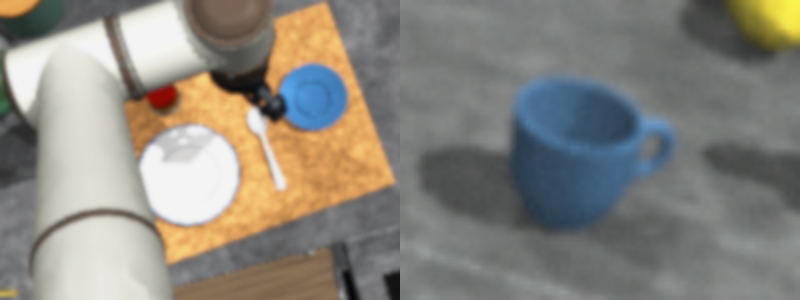

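The rim centre appears at (578,112) in the scene crop, i.e. (375.6,232.4), matching the top-view projection (375.8,233). The spoon and jar are standing in their places.

```bash
python3 -m pendant '[[0.0255,0.0348,0,0,0,0,0.085],[0.0255,0.0348,0,0,0,0,0.085],[0.0255,0.0348,0,0,0,0,0.085],[0.0255,0.0348,0,0,0,0,0.085],[0.0255,0.0348,0,0,0,0,0.085],[0.0255,0.0348,0,0,0,0,0.085],[0.0255,0.0348,0,0,0,0,0.085],[0.0255,0.0348,0,0,0,0,0.085],[0.0255,0.0348,0,0,0,0,0.085],[0.0255,0.0348,0,0,0,0,0.085],[0,0,0,0,0,0,0.085],[0,0,0,0,0,0,0.085]]';python3 plan.py 476 -407 42 -44
```

```text
clock: 24.1
position: [475.6, -408.1, 142.9]
ee_rot: [0.927, -0.374, -0.0, -0.0]
contact_force: [-0.7, 0.4, 0.1]
gripper_width: 85.0
grasp_force: 0.0
t 24.1 pos [ 475.6 -408.1  142.9] yaw -43.93 tilt [-0.0004  0.0005] grip 85.0 0.0 F [-0.7  0.4  0.1] J [-0.45  0.48 -0.14 -0.   -0.95  1.26]
turn wz 0.07 then mm: dx -0.5 dy -1.1 dz 100.9
```

```bash
python3 -m pendant '[[0,-0.001,0.02,0,0,0,0.085],[0,0,0.02,0,0,0,0.085],[0,0,0.02,0,0,0,0.085],[0,0,0.02,0,0,0,0.085],[0,0,0.02,0,0,0,0.085],[0,0,0,0,0,0,0.085]]'; python3 -m pendant '[[0,0,0,0,0,0,0.075],[0,0,0,0,0,0,0.07],[0,0,0,0,0,0,0.065],[0,0,0,0,0,0,0.06],[0,0,0,0,0,0,0.05],[0,0,0,0,0,0,0.04],[0,0,0,0,0,0,0.04],[0,0,0,0,0,0,0.04]]'
```

```text
clock: 24.7
position: [475.5, -404.1, 40.7]
ee_rot: [0.928, -0.373, -0.003, -0.001]
contact_force: [-0.6, 0.2, -0.7]
gripper_width: 85.0
grasp_force: 0.0
clock: 25.5
position: [477.9, -407.2, 45.1]
ee_rot: [0.928, -0.373, 0.002, 0.0]
contact_force: [0.5, 2.7, 6.9]
gripper_width: 63.4
grasp_force: 66.1
```

```bash
python3 -m pendant '[[0,0,-0.01,0,0,0,0.04],[0,0,-0.02,0,0,0,0.04],[0,0,-0.02,0,0,0,0.04],[0,0,0,0,0,0,0.04],[0,0,0,0,0,0,0.04]]'; python3 plan.py 546 -84.3 60 -70.4
python3 - <<'E'
from meas import *
t=snap('top','top7');s=snap('scene','scene7')
cv2.imwrite('pics/z7.png',np.hstack([cv2.resize(t['image'][130:230,350:450,::-1],(400,400)),cv2.resize(s['image'][180:280,320:420,::-1],(400,400))]))
E
```

```text
clock: 26.0
position: [476.3, -406.4, 93.1]
ee_rot: [0.927, -0.374, -0.0, -0.0]
contact_force: [-0.0, -0.5, -2.3]
gripper_width: 62.7
grasp_force: 66.0
t 26.0 pos [ 476.3 -406.4   93.1] yaw -43.94 tilt [0.     0.0006] grip 62.7 66.0 F [-0.  -0.5 -2.3] J [-0.45  0.54 -0.19 -0.   -0.85  1.25]
turn wz 26.46 then mm: dx -280.1 dy -173.7 dz 33.1
```

View pics/z7.png

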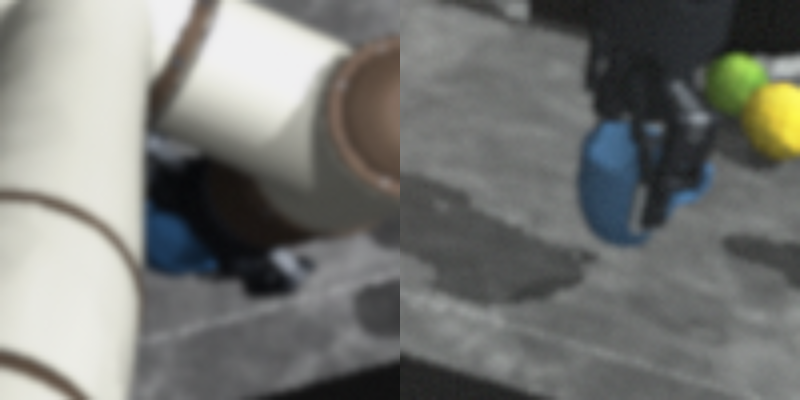

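The cup hangs upright in the fingers with its handle outwards to the right of the fingers in the scene view, about 48 mm above the worktop.

```bash
python3 -m pendant '[[0,0,0,0,0,6.6,0.04],[0,0,0,0,0,6.6,0.04],[0,0,0,0,0,6.6,0.04],[0,0,0,0,0,6.65,0.04],[-0.035,-0.0217,0,0,0,0,0.04],[-0.035,-0.0217,0,0,0,0,0.04],[-0.035,-0.0217,0,0,0,0,0.04],[-0.035,-0.0217,0,0,0,0,0.04],[-0.035,-0.0217,0,0,0,0,0.04],[-0.035,-0.0217,0,0,0,0,0.04],[-0.035,-0.0217,0,0,0,0,0.04],[-0.035,-0.0217,0,0,0,0,0.04]]'
python3 -m pendant '[[0,0,0.01,0,0,0,0.04],[0,0,0,0,0,0,0.04],[0,0,0,0,0,0,0.04]]'; python3 plan.py 546 -84.2 54 -70.4
python3 - <<'E'
from meas import *
t=snap('top','top8');s=snap('scene','scene8')
cv2.imwrite('pics/z8.png',np.hstack([cv2.resize(t['image'][120:220,220:320,::-1],(400,400)),cv2.resize(s['image'][140:240,240:340,::-1],(400,400))]))
b=(250,145,305,195); o=load('top0'); cn=bigcont(o,BLUE,b); e=cv2.fitEllipse(cn); M=cv2.moments(cn); print(onz(o,unbig(e[0],b),15),onz(o,unbig((M['m10']/M['m00'],M['m01']/M['m00']),b),15))
so=load('scene0'); b=(265,180,312,210); cn=bigcont(so,BLUE,b); e2=cv2.fitEllipse(cn); print('scene',onz(so,unbig(e2[0],b),15))
E
```

```text
clock: 27.3
position: [545.5, -83.0, 92.1]
ee_rot: [0.817, -0.576, -0.001, 0.001]
contact_force: [1.3, -0.4, -0.8]
gripper_width: 62.8
grasp_force: 66.1
clock: 27.6
position: [545.1, -85.3, 82.3]
ee_rot: [0.817, -0.576, -0.001, 0.001]
contact_force: [0.7, 0.3, -1.2]
gripper_width: 62.9
grasp_force: 66.2
t 27.6 pos [545.1 -85.3  82.3] yaw -70.39 tilt [-0.0029 -0.0004] grip 62.9 66.2 F [ 0.7  0.3 -1.2] J [ 0.14  0.45 -0.39 -0.   -0.74  0.2 ]
turn wz 0.01 then mm: dx -0.7 dy -1.2 dz 28.3
[546.80394645 -84.62651556  15.        ] [546.83308875 -84.58667307  15.        ]
scene [548.44721534 -79.86204285  15.        ]
```

View pics/z8.png

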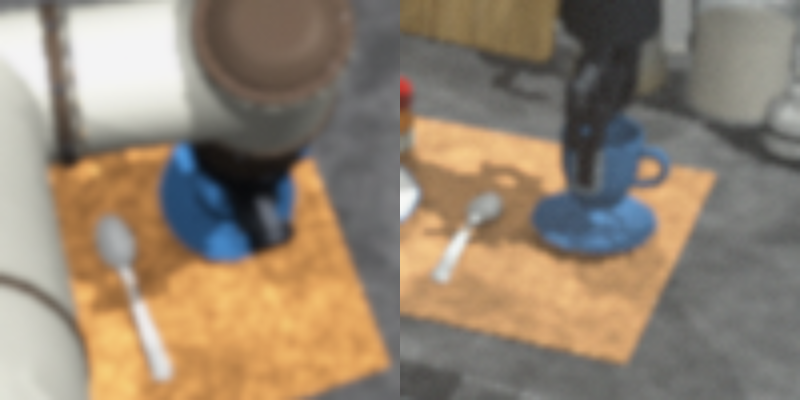

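The cup hangs over the saucer with its handle to the right. The spoon lies straight on the mat.

```bash
python3 -m pendant '[[0,-0.0013,0.01,0,0,0,0.04],[0,0,0.01,0,0,0,0.04],[0,0,0.005,0,0,0,0.04],[0,0,0,0,0,0,0.04],[0,0,0,0,0,0,0.04]]'; python3 plan.py 546.5 -84 52 -70.4;  python3 -m pendant '[[0,0,0.002,0,0,0,0.04],[0,0,0.002,0,0,0,0.04],[0,0,0,0,0,0,0.04]]'; python3 plan.py 546.5 -84 52 -70.4
```

```text
clock: 28.2
position: [547.3, -84.3, 58.0]
ee_rot: [0.817, -0.576, -0.0, 0.0]
contact_force: [0.9, 0.8, -1.6]
gripper_width: 63.1
grasp_force: 66.2
t 28.2 pos [547.3 -84.3  58. ] yaw -70.35 tilt [-0.0005 -0.0002] grip 63.1 66.2 F [ 0.9  0.8 -1.6] J [ 0.14  0.49 -0.4   0.   -0.68  0.2 ]
turn wz 0.05 then mm: dx -0.6 dy 0.6 dz 6.0
clock: 28.5
position: [547.4, -84.1, 54.3]
ee_rot: [0.817, -0.576, 0.0, -0.0]
contact_force: [-1.4, 0.3, -2.2]
gripper_width: 62.7
grasp_force: 66.2
t 28.5 pos [547.4 -84.1  54.3] yaw -70.34 tilt [0.0001 0.    ] grip 62.7 66.2 F [-1.4  0.3 -2.2] J [ 0.14  0.5  -0.41 -0.   -0.67  0.2 ]
turn wz 0.06 then mm: dx -0.4 dy 0.8 dz 2.3
```

```bash
python3 -m pendant '[[0,0.0005,0.0015,0,0,0,0.04],[0,0,0,0,0,0,0.04]]' | grep -E 'pos|cont';  python3 -m pendant '[[0,0,0.001,0,0,0,0.04],[0,0,0,0,0,0,0.04]]'| grep -E 'pos|cont'; python3 -m pendant '[[0,0,0.001,0,0,0,0.04],[0,0,0,0,0,0,0.04]]'| grep -E 'pos|cont'
```

```text
position: [547.4, -84.2, 54.1]
contact_force: [-2.3, 1.8, 5.4]
position: [547.4, -84.2, 54.1]
contact_force: [-3.2, 2.1, 11.2]
position: [547.4, -84.2, 54.1]
contact_force: [-5.6, 2.3, 17.0]
```

```bash
python3 -m pendant '[[0,0,-0.0025,0,0,0,0.04],[0,0,0,0,0,0,0.04],[0,0,0,0,0,0,0.066],[0,0,0,0,0,0,0.072],[0,0,0,0,0,0,0.08],[0,0,0,0,0,0,0.085],[0,0,-0.01,0,0,0,0.085],[0,0,-0.02,0,0,0,0.085],[0,0,-0.03,0,0,0,0.085],[0,0,-0.03,0,0,0,0.085]]'; python3 -m pendant '[[0.045,0,0,0,0,0,0.085],[0.045,0,0,0,0,0,0.085],[0.045,0,0,0,0,0,0.085],[0.045,0,0,0,0,0,0.085],[0.045,0,0,0,0,0,0.085],[0.045,0,0,0,0,0,0.085],[0.045,0,0,0,0,0,0.085],[0,0,0,0,0,0,0.085],[0,0,0,0,0,0,0.085]]'
python3 - <<'E'
from meas import *
t=snap('top','top9');s=snap('scene','scene9')
cv2.imwrite('pics/z9.png',np.hstack([cv2.resize(t['image'][110:260,120:320,::-1],(533,400)),cv2.resize(s['image'][140:240,240:307,::-1],(267,400))]))
c,st,cn=comp(t,RED,(165,115,300,200)); e=cv2.fitEllipse(cn); print('lid',c,onz(t,c,64))
b=(180,172,250,242); e=cv2.fitEllipse(bigcont(t,WH,b)); print('plate',onz(t,unbig(e[0],b),21))
E
```

```text
clock: 30.1
position: [546.7, -84.4, 144.7]
ee_rot: [0.817, -0.576, -0.0, 0.0]
contact_force: [1.0, -0.1, -0.5]
gripper_width: 85.3
grasp_force: 0.0
clock: 31.0
position: [652.2, -382.1, 142.7]
ee_rot: [0.817, -0.577, -0.001, 0.0]
contact_force: [0.0, 1.2, 0.3]
gripper_width: 85.2
grasp_force: 0.0
lid [199.68484848 165.80606061] [542.09876599 138.17761605  64.        ]
plate [475.72919021 -35.57884509  21.        ]
```

View pics/z9.png

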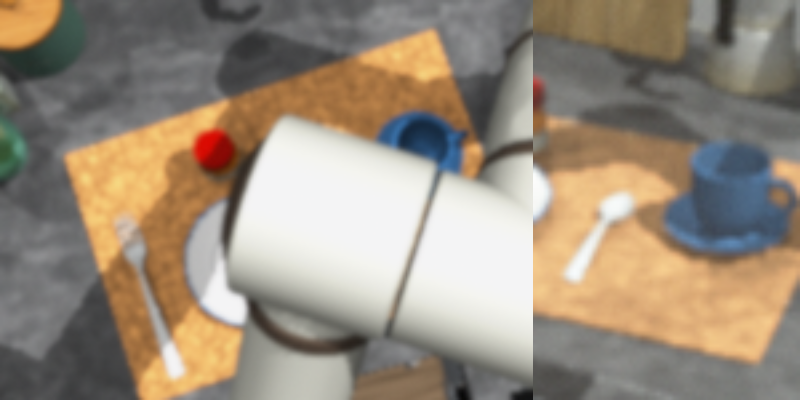

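The lid is at (214,151) in the crop, the fork is left of the plate, the cup sits in the saucer with its handle to the right, and the spoon lies between. The arm hides the plate, so I clear it for a final check.

```bash
python3 -m pendant '[[-0.003,0.0405,-0.01,0,0,0,0.085],[-0.003,0.0405,-0.01,0,0,0,0.085],[-0.003,0.0405,-0.01,0,0,0,0.085],[-0.003,0.0405,0,0,0,0,0.085],[-0.003,0.0405,0,0,0,0,0.085],[-0.003,0.0405,0,0,0,0,0.085],[-0.003,0.0405,0,0,0,0,0.085],[-0.003,0.0405,0,0,0,0,0.085],[-0.002,0.0405,0,0,0,0,0.085],[0,0,0,0,0,0,0.085],[0,0,0,0,0,0,0.085]]'
python3 - <<'E'
from meas import *
t=snap('top','top10');s=snap('scene','scene10')
cv2.imwrite('pics/z10.png',np.hstack([cv2.resize(t['image'][110:260,120:320,::-1],(533,400)),cv2.resize(s['image'][140:240,240:307,::-1],(267,400))]))
c,st,cn=comp(t,RED,(165,115,300,200)); L=onz(t,c,64)
b=(180,172,246,242); e=cv2.fitEllipse(bigcont(t,WH,b)); P=onz(t,unbig(e[0],b),21)
a=np.radians(19.63); Rm=np.array([[np.cos(a),-np.sin(a)],[np.sin(a),np.cos(a)]])
print('lid',L,'plate',P,'rel',Rm.T@(L-P)[:2])
b=(250,140,310,198); cn=bigcont(t,BLUE,b); print('blue all',onz(t,unbig(cv2.fitEllipse(cn)[0],b),17))
E
```

```text
clock: 32.2
position: [300.4, -478.5, 174.4]
ee_rot: [0.817, -0.576, 0.001, 0.0]
contact_force: [0.0, 0.4, 0.2]
gripper_width: 85.0
grasp_force: 0.0
lid [541.31469022 137.9573756   64.        ] plate [428.47209815  98.82576226  21.        ] rel [119.43043176  -1.05153043]
blue all [546.83315073 -85.66144655  17.        ]
```

View pics/z10.png

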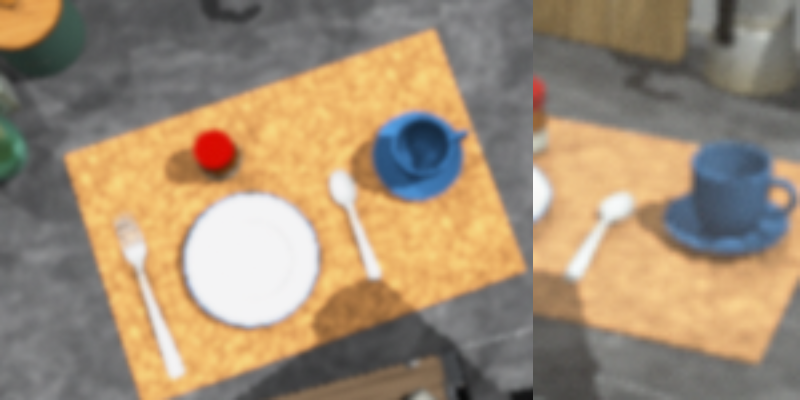

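The place is laid: fork tips at (123,216) and end at (178,378) in the crop, spoon from (338,170) to (376,278), cup rim centre (422,143), handle end (465,133).

Run:
```python
from meas import *
t=load('top10'); f=533/200
u=lambda x,y:(120+x/f-.3,110+y*150/400-.3)
a=np.radians(19.63); Rm=np.array([[np.cos(a),-np.sin(a)],[np.sin(a),np.cos(a)]]); P=np.array([428.5,99.1])
for n,p,q in(('fork',(123,216),(178,378)),('spoon',(338,170),(376,278))):
    A=onz(t,u(*p),9)[:2];B=onz(t,u(*q),8)[:2];v=Rm.T@(A-B);print(n,Rm.T@((A+B)/2-P),np.linalg.norm(v),np.degrees(np.arctan2(v[1],v[0])))
C=onz(t,u(422,143),71)[:2];H=onz(t,u(465,133),60)[:2];v=Rm.T@(H-C)
print('cup',C,'vs saucer',np.linalg.norm(C-[546.6,-84.5]),'handle',np.degrees(np.arctan2(v[1],v[0])))
```

```text
fork [  0.30512487 119.5496081 ] 191.50244699836847 0.8607039538367918
spoon [   0.26773963 -123.5184786 ] 129.76492815604755 -0.31077029475970547
cup [548.23383084 -87.2972169 ] vs saucer 3.2394174796251978 handle -93.37293730270383
```

All checks are within tolerance, so I hand the job in.

```bash
python3 -c "
from bench import arm
print(arm.job_done())"
```

```text
the job is handed in; nothing more can be done
None
```

The breakfast place is laid and handed in at about 32 s of the 112 s: fork, teaspoon, jar and cup all measured within tolerance in the last top-view picture, though the judge returned no verdict.

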